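Wind the passing turntable and hold its index pin out

ROBOT

A 6-joint arm with a two-finger parallel gripper is mounted at the origin on the work surface. World frame = base frame: x ahead of the robot, y to its left, z up, the work surface at z = 0. Lengths are in mm, angles in rad, forces in N, time in s.
With the tool pointing down it reaches from about 350 to 975 mm from the base axis. Payload 7.1 kg.
Tool frame: the origin (TCP) lies on the front face of the gripper's body, between the roots of the fingers; the fingertips stand 80 mm ahead of it and the grasp point (between the pads) lies 61 mm ahead of it (ctrl.tcp_to_grasp is the distance from the TCP to the grasp point, in mm); z points along the fingers, y is the direction in which the jaws open and shut (so a half turn about z gives the same grasp; the last joint's range is limited). The gripper opens to 88 mm and grips with 3 to 60 N. Pads are 20 mm wide; open, the fingers measure 115 mm over their backs; the gripper's body (75 mm by 178 mm) begins 61 mm behind the grasp point.
Start: joints at [-1.286, 0.423, 1.63, -0, 1.089, -0.019], TCP at [186.986, -596.357, 302.675] pointing down, gripper open.
Joint ranges: [-3, 3], [-0.9, 2.11], [0.09, 2.58], [-1.31, 4.45], [0.11, 2.69], [-2.54, 2.54]. Speed limits (rad/s): [2.39, 2.39, 3.01, 3.14, 3.14, 3.14].

INTERFACE

Orientations are given as a rotation vector (axis times angle).
In Python, from workcell import telemetry, get_image, ctrl gives the robot as it stands.
- The arm moves only by the tool send_rows, never from a script. Its argument "rows" is a list of rows, each a list of 5 numbers: the shift along the tool's x, y, z in m, then the turn about the tool's z in rad, then the opening, from -1 (shut) to 1 (fully open). A call has 1 to 5 rows; each row shifts and turns the commanded pose from where the row before left it, along the tool's axes as they then stand; what a row does not reach is not made up. A row lasts 1/10 s, in which the tool goes at most 50 mm and 8.59 degrees, less where a joint would pass 70% of its speed; a pose out of reach is approached as far as the arm can. A call with a gripper value outside its range is refused whole. The fingers move at their own pace and stop on an object; the grip force is fixed at half the most. Time passes only in rows, so rows that do not move let the fingers close. It gives the time, the measured TCP pose, the force and the opening at its end, in the units of the state.
- telemetry.get_obs(): the state, without advancing time (a new reading comes with each control period).
- get_image(name): name is "scene" or "top"; returns a dict with "color" (480x640x3 uint8, blue, green, red), "z_map" (480x640 float32, mm along the optical axis (not along the pixel's ray), 0 where there is no reading), "camera_matrix" (3x3 intrinsics, pixels), "rvec" (rotation vector, rad) and "tvec" (3), from world to camera coordinates, as OpenCV has them. Camera axes: x right, y down, z forward; pixel columns grow to the right and rows downward; lengths in mm; the calibration is good to about 2 mm. A picture is of the moment at which its call begins.
- ctrl.close_job(): hands the job in, once; it reports no verdict.
The state is a dict: "t": time; "qpos": joint angles; "qvel": joint speeds; "joint_torque": joint torques, N m; "ee_pos": TCP position; "orientation": TCP orientation; "ft_force": force on the tool from outside, world axes, zero at the start; "moment": the same for the moment, N m; "width": finger opening in mm.
Only numpy, scipy, OpenCV 4.12 (cv2) and the standard library are available. Lean on these libraries where they do the work, as an engineer would, in place of code of your own. Each camera call takes 0.05 s, during which the arm holds its last target.

TASK

Wind the brass key of the blue spring-driven turntable half a turn clockwise (seen from above) while its index pin is still in its hole. Then pull the red-ended plunger fully back and keep holding it back while the turntable swings the amber jar round to the opposite side. Finish with the gripper still holding the plunger fully back, the jar upright and at rest over there, and the other things on the table left where they are.

Things in the scene. Friction and masses are not known exactly. Their poses are not given: they have to be found in the camera images.
- turntable: Blue base of the spring-driven turntable, fixed to the table; round, 210 mm across, 22 mm high. Origin on the turning axis at table level; its x axis points from the start place of the jar across to the opposite (far) side; its -y axis points to the plunger. A 12 mm high, 60 mm wide foot runs to y -170 mm and carries the plunger's housing, a block 42 mm wide (x) from y -128 to -163 mm, top 68 mm above the table.
- key (a joint): Winding of the key, rad: 0 at the start, grows clockwise seen from above; half a turn is 3.14; a stop ends it at 3.9. It carries about 0.09 N m of friction plus a spring of 0.02 N m per rad (about 0.16 N m at half a turn) and stays where it is left when let go.
- key_grip (a point): Grip point of the winding key: on the upright turning axis, 130 mm above the table, 14 mm below the top of the key. The key is a brass upright T: a flat wing 44 mm long, 10 mm thick and 34 mm tall (110 to 144 mm above the table) on a 12 mm stem. The point's x axis lies along the wing and turns with it (at the start along the turntable's x axis, the red-tipped end of the wing at -x, towards the jar). Nothing but the key rises more than 103 mm above the table at the turntable.
- plunger (a joint): How far the index plunger is pulled back, m: 0 seated, 0.022 fully back against its stop. The spring pushes it back in with about 5 N at 0 and 12.5 N at 0.022, so it snaps home when let go. The pin is clear of its seat hole from 0.016.
- plunger_grip (a point): Grip point of the plunger knob: on its level axis, 48 mm above the table, at the middle of a black waist 22 mm in diameter and 28 mm long; beyond it a red end flange 36 mm in diameter, 7 mm thick. At the start 180 mm from the turning axis, along the turntable's -y axis. The point has the turntable's axes; pulling back is along its -y. Moves with the plunger. Below the knob the foot (12 mm high) ends 10 mm nearer the turning axis than this point at the start.
- seat_hole (a point): Mouth of the seat hole into which the index pin (8 mm) is pushed, on the rim 120 mm from the turning axis, 48 mm high; fixed to the base. The hole is in a steel lug on the turning plate, with a second lug half a turn round.
- carousel: The aluminium turning plate, 240 mm across, its top 42 mm above the table, with two ringed pockets (76 mm across, 9 mm high). The seated pin keeps it from turning. Once wound and with the pin clear it turns clockwise by the angle that the key was wound, slowly: half a turn takes about 5 s. Origin on the turning axis at table level; its x axis points from the jar's pocket to the cup's pocket.
- jar_pocket (a point): Middle of the floor of the pocket that holds the jar, 75 mm from the turning axis, 42 mm above the table; turns with the plate.
- jar: Amber glass jar with a brass lid, 60 mm in diameter, 60 mm tall, standing loose in its pocket; origin at the middle of its underside.
- cup: Small open steel cup, 56 mm across, 50 mm tall, loose in the other pocket; rides along. Origin at the middle of its underside.
- knife: Bystander: chopping knife with a wooden handle, 245 mm long, on the dark board, which is 18 mm thick. Origin at its underside, near the middle.
- whetstone: Bystander: grey whetstone 160 x 55 x 25 mm. Origin under its middle.
- bowl: Bystander: white bowl 130 mm across, 55 mm tall. Origin under its middle.
- tall_jar: Bystander: green glass jar 76 mm across, 100 mm tall. Origin under its middle.
- tape_roll: Bystander: cardboard ring 90 mm across, 30 mm tall, lying flat. Origin under its middle.
Not all that is in view belongs to the job. There is more than one size of the jar; the one meant has the size given above.

How it is judged:
By the outcome, as a careful person would: the job done as asked, in the order asked, and still so for the second after the job is handed in, while the arm keeps its last pose, push and grip.
It also fails if it takes over 72 s, if anything falls off the work surface, if the arm or the gripper's body presses on something with over 40 N, if the wrist force passes 120 N, or if a joint passes its speed limit or range.

## Working session

There is one attempt and no reset: what is moved stays moved. The work goes in short steps, Python scripts to look and compute and a tool call to move; the robot and the scene stay as the last step left them, time stands still between calls to the robot, and variables do not carry over. Pictures are saved under pics/ and viewed, and the job is handed in when it is done.

Besides the shell and the picture viewer there is one more tool, called after "Call:" as a command line: name --pt "numbers of a row" for each row, then --argument value for the rest. send_rows: Moves the arm, as the interface text tells. Its arguments: {"type":"object","properties":{"rows":{"type":"array"}},"required":["rows"]}

```bash
mkdir -p pics; ls
python3 - <<'E'
from workcell import telemetry, get_image, ctrl
import cv2,numpy as np
print(telemetry.get_obs())
for n in ("scene","top"):
    d=get_image(n); cv2.imwrite(f"pics/{n}0.png",d["color"]); np.savez(f"pics/{n}0.npz",**d)
    R=cv2.Rodrigues(np.array(d["rvec"],float))[0]; print(n,-R.T@np.array(d["tvec"],float).ravel(),d["camera_matrix"].tolist(),R.tolist())
E
```

```text
pics
{'t': 0.0, 'qpos': array([-1.28600488e+00,  4.23821289e-01,  1.63070709e+00,  7.34906661e-06,
        1.08861365e+00, -1.90040286e-02]), 'qvel': array([ 1.34897013e-03, -1.45131830e-03,  9.64726982e-04,  2.18681473e-05,
        8.82501679e-04, -1.41225819e-03]), 'joint_torque': array([-1.36541836e-03, -5.44625688e+01, -2.73658347e+01,  6.40685298e-02,
        2.26576289e-02, -7.03683486e-05]), 'ee_pos': array([ 186.86257012, -595.94215768,  301.9071056 ]), 'orientation': array([-3.10390134e+00, -4.75130054e-01,  3.12193079e-04]), 'ft_force': array([ 0.41043028, -0.83442556, -0.2563704 ]), 'moment': array([-0.02915023, -0.00534612, -0.01698889]), 'width': 87.51041672573632}
scene [1045.86066598 -615.73088688 1050.60190108] [[483.689673170922, 0.0, 317.239595999683], [0.0, 483.689673170922, 249.7109296038676], [0.0, 0.0, 1.0]] [[0.765403491342224, 0.6435303870085745, -0.005112380827760582], [0.48490681789830026, -0.5819259715392093, -0.6528610431048034], [-0.4231109469121288, 0.49722309343466925, -0.7574604425040161]]
top [ 316.2878523    -9.75899473 1413.50149304] [[603.1109905083761, 0.0, 321.63850697407713], [0.0, 603.1109905083761, 238.63015525826125], [0.0, 0.0, 1.0]] [[-0.024878693171807686, -0.9994399511143354, -0.022379337403913617], [-0.9888426042591189, 0.027891493119747257, -0.14632965732753894], [0.14687189870123868, 0.018489151633491838, -0.9889827079599354]]
```

View pics/scene0.png

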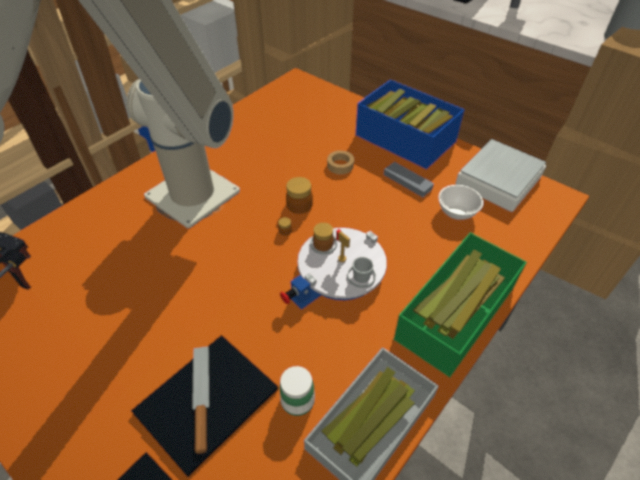

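View pics/top0.png

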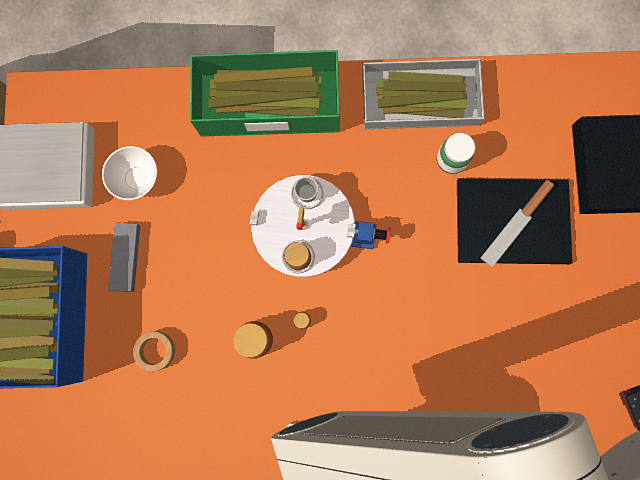

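```bash
cat > h.py <<'E'
import cv2,numpy as np
def cam(d):
    R=cv2.Rodrigues(np.array(d["rvec"],float))[0]; t=np.array(d["tvec"],float).ravel(); return R,t,np.array(d["camera_matrix"],float)
def ray(d,uv,z):
    R,t,K=cam(d); uv=np.atleast_2d(uv).astype(float)
    v=np.c_[uv,np.ones(len(uv))]@np.linalg.inv(K).T@R; c=-R.T@t
    return c+v*((z-c[2])/v[:,2])[:,None]
def cloud(d):
    R,t,K=cam(d); z=d["z_map"]; v,u=np.mgrid[:480,:640]
    p=np.c_[u.ravel(),v.ravel(),np.ones(u.size)]@np.linalg.inv(K).T*z.reshape(-1,1)
    return ((p-t)@R).reshape(480,640,3)
def proj(d,P):
    return cv2.projectPoints(np.array(P,float).reshape(-1,1,3),np.array(d["rvec"],float),np.array(d["tvec"],float),np.array(d["camera_matrix"],float),None)[0].reshape(-1,2)
E
python3 - <<'E'
from h import *
d=np.load("pics/top0.npz"); C=cloud(d); col=d["color"]
print("table z",C[330,400],C[400,250],"plate",C[226,275],C[226,335], "board",C[220,480])
hsv=cv2.cvtColor(col,cv2.COLOR_BGR2HSV)
# plate silhouette: white low sat in roi
roi=np.zeros((480,640),np.uint8); roi[165:285,240:365]=1
z=C[...,2]
m=((hsv[...,1]<60)&(hsv[...,2]>120)&(roi>0)).astype(np.uint8)
cs,_=cv2.findContours(m,cv2.RETR_EXTERNAL,cv2.CHAIN_APPROX_NONE)
c=max(cs,key=cv2.contourArea); hull=cv2.convexHull(c)[:,0]
print("hull",hull[:,0].min(),hull[:,0].max(),hull[:,1].min(),hull[:,1].max())
P=ray(d,c[:,0],42)[:,:2]
# robust circle fit
from scipy.optimize import least_squares
f=lambda q:np.hypot(P[:,0]-q[0],P[:,1]-q[1])-q[2]
q=least_squares(f,[*P.mean(0),120],loss="soft_l1",f_scale=1.5).x; print("plate circle",q)
# depth-based
mz=(z>36)&(z<48)&(roi>0); print("depth plate", np.median(z[mz]))
def blob(mask,name,zz,d=d):
    n,l,s,ce=cv2.connectedComponentsWithStats(mask.astype(np.uint8))
    for i in range(1,n):
        if s[i,4]>3: print(name,s[i],ce[i],ray(d,ce[i],zz)[0].round(1))
red=((hsv[...,0]<4)|(hsv[...,0]>174))&(hsv[...,1]>150)&(hsv[...,2]>80)
r2=np.zeros_like(red); r2[160:290,240:430]=1
blob(red&r2,"red@48",66); 
hi=(z>108)&(z<150)&(roi>0); blob(hi,"key",144); print(C[hi].mean(0).round(1), z[hi].max())
jr=(z>92)&(z<108)&(roi>0); blob(jr,"jar",102); print(C[jr].mean(0),np.ptp(C[jr],axis=0))
cv2.imwrite("pics/t_zoom.png",cv2.resize(col[160:290,235:425],None,fx=4,fy=4,interpolation=cv2.INTER_CUBIC))
s=np.load("pics/scene0.npz"); cv2.imwrite("pics/s_zoom.png",cv2.resize(s["color"][215:315,265:405],None,fx=5,fy=5,interpolation=cv2.INTER_CUBIC))
E
```

```text
table z [ 307.64417022 -159.9090585    -7.62076493] [157.76741955 190.0898129   -3.13358101] plate [552.81236523 123.07081667  40.17216079] [549.23505442 -15.66789111  37.79576839] board [ 557.22868655 -354.91691967   17.16305815]
hull 250 357 175 276
plate circle [553.30729665  59.37064847 118.23968715]
depth plate 40.54505474350975
red@48 [297 223   5   7  32] [299.15625 225.75   ] [547.4  65.7  66. ]
red@48 [386 228   4  15  47] [387.65957447 235.10638298] [ 520.2 -133.7   66. ]
key [296 207   8  23 133] [299.95488722 218.36090226] [550.   59.3 144. ]
[550.8  59.8 137.1] 148.10992430144623
jar [285 242  24  25 452] [296.41371681 254.11725664] [478.3  70.9 102. ]
[485.61249996  69.84919399  99.70066795] [203.29934249  74.0217258   15.05489244]
```

View pics/t_zoom.png

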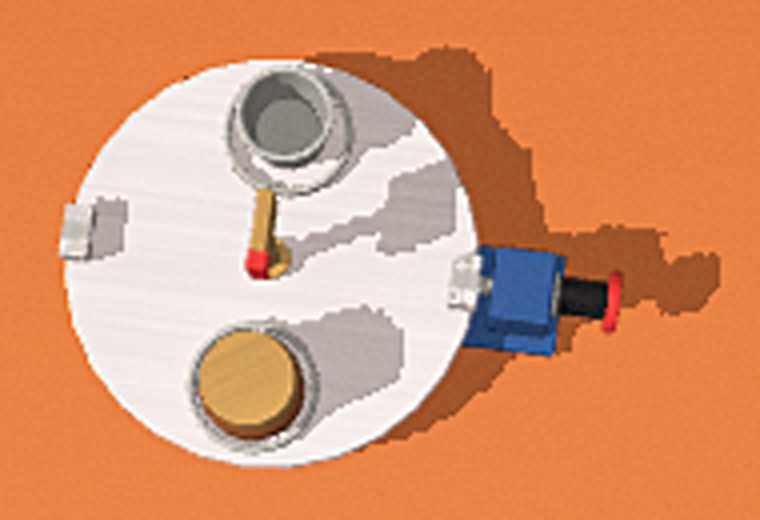

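View pics/s_zoom.png

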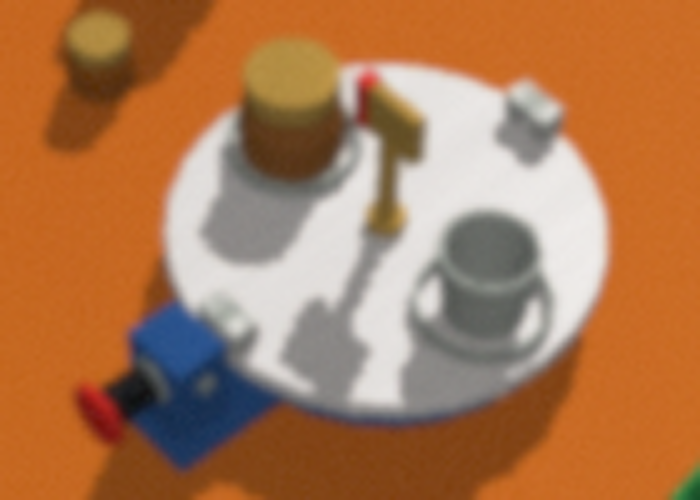

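Run:
```python
from h import *
from scipy.optimize import least_squares
def comp(m,box,minA=10):
    r=np.zeros(m.shape,np.uint8); x0,x1,y0,y1=box; r[y0:y1,x0:x1]=m[y0:y1,x0:x1]
    cs,_=cv2.findContours(r,cv2.RETR_EXTERNAL,cv2.CHAIN_APPROX_NONE); return max(cs,key=cv2.contourArea)
for n,pb,jb in (("top",(240,359,165,285),(280,320,235,275)),("scene",(292,392,222,302),(308,338,218,252))):
    d=np.load(f"pics/{n}0.npz"); hsv=cv2.cvtColor(d["color"],cv2.COLOR_BGR2HSV); H,S,V=cv2.split(hsv)
    m=((S<70)&(V>100)).astype(np.uint8)
    h=cv2.convexHull(comp(m,pb))[:,0]; P=ray(d,h,42)[:,:2]
    # radius fixed at 120 and free
    q=least_squares(lambda q:np.hypot(P[:,0]-q[0],P[:,1]-q[1])-q[2],[553,59,120],loss="cauchy",f_scale=1).x
    q2=least_squares(lambda q:np.hypot(P[:,0]-q[0],P[:,1]-q[1])-120,[553,59],loss="cauchy",f_scale=1).x
    print(n,"plate",q.round(1),q2.round(1))
    lid=((H>14)&(H<26)&(S>100)&(V>130)).astype(np.uint8)
    c=comp(lid,jb); Q=ray(d,c[:,0],102)[:,:2]; (x,y),r=cv2.minEnclosingCircle(Q.astype(np.float32)); print("lid",x,y,r, cv2.boundingRect(c))
    red=(((H<4)|(H>172))&(S>130)&(V>60)).astype(np.uint8)
    for b in ([(380,395,220,250),(290,305,218,232)] if n=="top" else [(275,297,285,308),(330,346,226,242)]):
        c=comp(red,b); M=cv2.moments(c); e=np.array([M["m10"],M["m01"]])/max(M["m00"],1e-9)
        print("red",cv2.boundingRect(c),e,ray(d,e,48).round(1),ray(d,e,66).round(1),ray(d,e,130).round(1))
    blk=((V<45)).astype(np.uint8); c=comp(blk,(372,390,225,245) if n=="top" else (280,300,280,305)); 
    if len(c)>4:
        M=cv2.moments(c);e=np.array([M["m10"],M["m01"]])/max(M["m00"],1e-9); print("black",cv2.boundingRect(c),e,ray(d,e,59).round(1),ray(d,e,48).round(1))
```

```text
top plate [553.4  59.6 119.1] [553.3  60.5]
lid 478.2415466308594 70.93927001953125 26.582704544067383 (285, 243, 24, 24)
red (386, 228, 4, 15) [387.66666667 235.16666667] [[ 522.8 -135.3   48. ]] [[ 520.1 -133.7   66. ]] [[ 510.4 -127.8  130. ]]
red (297, 223, 5, 7) [299.1037037  225.85185185] [[550.2  66.8  48. ]] [[547.1  65.8  66. ]] [[536.2  62.2 130. ]]
black (375, 230, 12, 10) [380.3979798  234.27474747] [[ 523.7 -118.    59. ]] [[ 525.4 -118.8   48. ]]
scene plate [559.1  56.4 120.5] [558.8  55.9]
lid 480.6640319824219 72.34782409667969 27.447185516357422 (313, 222, 20, 15)
red (281, 293, 9, 10) [285.43137255 297.22352941] [[ 526.  -130.2   48. ]] [[ 535.4 -138.9   66. ]] [[ 568.5 -169.9  130. ]]
red (337, 230, 3, 8) [337.77777778 230.77777778] [[484.9 133.8  48. ]] [[495.  120.3  66. ]] [[530.8  72.5 130. ]]
black (288, 290, 8, 8) [291.66666667 293.4       ] [[ 535.8 -116.8   59. ]] [[ 530.2 -111.3   48. ]]
```

Run:
```python
from h import *
for n,b in (("top",(290,312,200,232)),("scene",(330,352,224,264))):
    d=np.load(f"pics/{n}0.npz"); x0,x1,y0,y1=b
    im=d["color"][y0:y1,x0:x1]; f=18 if n=="top" else 14
    big=cv2.resize(im,None,fx=f,fy=f,interpolation=cv2.INTER_NEAREST)
    for i in range(0,x1-x0,5): cv2.putText(big,str(x0+i),(i*f,10),0,.35,(255,0,0))
    for i in range(0,y1-y0,5): cv2.putText(big,str(y0+i),(0,i*f+10),0,.35,(255,0,0))
    # expected wing corners overlay with axis guess
    cv2.imwrite(f"pics/key_{n}.png",big)
```

```text
(no output)
```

View pics/key_top.png

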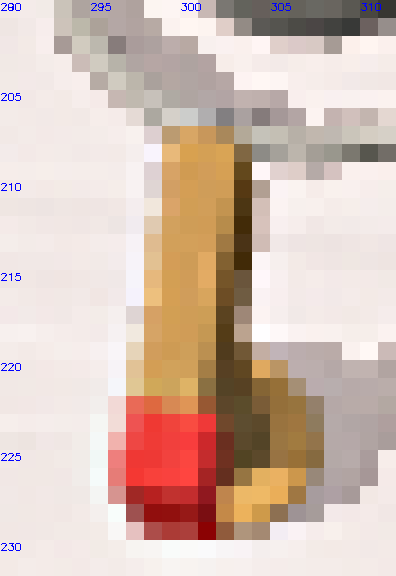

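View pics/key_scene.png

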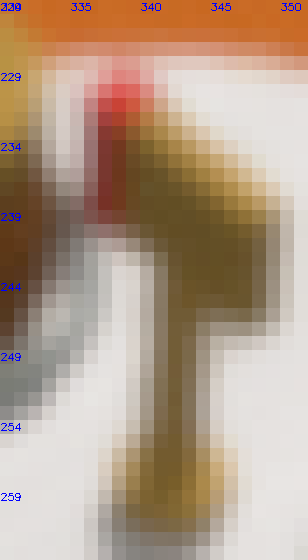

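Run:
```python
from h import *
t=np.load("pics/top0.npz"); s=np.load("pics/scene0.npz")
print("top face ends",ray(t,[[300.5,206.6],[298.5,226.7],[299.5,216.7]],144).round(1))
print("scene wing centre",ray(s,[[342.3,237.3]],127).round(1), "base", ray(s,[[341.5,258.5]],47).round(1))
for ax in ([553.5,59.5],[556,59]):
  print(proj(t,[[*ax,144]]),proj(s,[[*ax,127]]))
# lugs: zoom 4x offset(235,160) ; scene zoom 5x offset (265,215)
print("lugs top",ray(t,[[235+78/4,160+230/4],[235+465/4,160+282/4]],55).round(1))
print("lugs scene",ray(s,[[265+535/5,215+108/5],[265+228/5,215+320/5]],55).round(1))
```

```text
top face ends [[575.6  57.6 144. ]
 [532.   62.8 144. ]
 [553.6  60.2 144. ]]
scene wing centre [[552.4  64.2 127. ]] base [[555.6  61.   47. ]]
[[299.82739985 216.74579038]] [[341.50810775 238.54886365]]
[[300.03768116 215.59134766]] [[342.15334831 239.12238589]]
lugs top [[571.4 168.5  55. ]
 [534.9 -52.3  55. ]]
lugs scene [[575.7 172.1  55. ]
 [540.8 -49.6  55. ]]
```

Call:
send_rows --pt "0.02 -0.019 0 0 1" --pt "0.028 -0.0265 0 0 1" --pt "0.028 -0.0265 0 0 1" --pt "0.028 -0.0265 0 0 1" --pt "0.028 -0.0265 0 0 1"

```text
t: 0.6
ee_pos: [275.9, -436.1, 302.4]
orientation: [-3.105, -0.475, 0.0]
ft_force: [0.3, -1.8, 1.0]
width: 87.7
```

Call:
send_rows --pt "0.028 -0.0265 0 0 1" --pt "0.028 -0.0265 0 0 1" --pt "0.028 -0.0265 0 0 1" --pt "0.028 -0.0265 0 0 1" --pt "0.028 -0.0265 0 0 1"

```text
t: 1.1
ee_pos: [369.8, -267.8, 302.5]
orientation: [-3.105, -0.475, 0.0]
ft_force: [0.3, -0.7, 0.4]
width: 87.7
```

Call:
send_rows --pt "0.028 -0.0265 0 0 1" --pt "0.028 -0.0265 0 0 1" --pt "0.028 -0.0265 0 0 1" --pt "0.028 -0.0265 0 0 1" --pt "0.028 -0.0265 0 0 1"

```text
t: 1.6
ee_pos: [463.8, -99.4, 302.6]
orientation: [-3.105, -0.476, 0.0]
ft_force: [0.2, -0.6, 0.2]
width: 87.6
```

Call:
send_rows --pt "0.028 -0.0265 0 0 1" --pt "0.028 -0.0265 0 0 1" --pt "0.028 -0.0265 0 0 1" --pt "0.02 -0.0185 0 0 1" --pt "0 0 0 0 1"

```text
t: 2.1
ee_pos: [534.6, 26.1, 302.4]
orientation: [-3.104, -0.48, -0.001]
ft_force: [-0.1, -0.7, 0.7]
width: 88.0
```

Now turn counter-clockwise 2.68 rad towards yaw 170.8°.

Call:
send_rows --pt "0 0 0 -0.145 1" --pt "0 0 0 -0.145 1" --pt "0 0 0 -0.145 1" --pt "0 0 0 -0.145 1" --pt "0 0 0 -0.145 1"

```text
t: 2.6
ee_pos: [532.7, 22.8, 302.4]
orientation: [-2.731, -1.553, 0.002]
ft_force: [0.5, 0.1, -0.3]
width: 87.6
```

Call:
send_rows --pt "0 0 0 -0.145 1" --pt "0 0 0 -0.145 1" --pt "0 0 0 -0.145 1" --pt "0 0 0 -0.145 1" --pt "0 0 0 -0.145 1"

```text
t: 3.1
ee_pos: [532.7, 22.8, 302.4]
orientation: [-2.002, -2.42, 0.001]
ft_force: [0.0, 0.1, 0.3]
width: 88.1
```

Call:
send_rows --pt "0 0 0 -0.145 1" --pt "0 0 0 -0.145 1" --pt "0 0 0 -0.145 1" --pt "0 0 0 -0.145 1" --pt "0 0 0 -0.145 1"

```text
t: 3.6
ee_pos: [532.7, 22.8, 302.4]
orientation: [-1.014, -2.973, 0.001]
ft_force: [0.3, 0.7, -0.3]
width: 87.6
```

Call:
send_rows --pt "0 0 0 -0.145 1" --pt "0 0 0 -0.145 1" --pt "0 0 0 -0.145 1" --pt "0 0 0 -0.06 1" --pt "0 0 0 0 1"

```text
t: 4.1
ee_pos: [532.8, 22.8, 302.4]
orientation: [-0.264, -3.13, 0.0]
ft_force: [-0.2, -0.4, 0.1]
width: 87.7
```

```bash
cat > st.py <<'E'
from workcell import telemetry
import numpy as np, sys
from scipy.spatial.transform import Rotation as Ro
o=telemetry.get_obs(); R=Ro.from_rotvec(o["orientation"]).as_matrix()
p=o["ee_pos"]; g=p+61*R[:,2]
print("t",round(o["t"],2),"ee",p.round(1),"grasp",g.round(1),"yaw x",np.degrees(np.arctan2(R[1,0],R[0,0])).round(2),"tilt z",R[:,2].round(4),"q",o["qpos"].round(3),"F",o["ft_force"].round(1),"M",o["moment"].round(2),"w",round(o["width"],1))
if len(sys.argv)>3:
    T=np.array([float(a) for a in sys.argv[1:4]]); print("tool shift mm",(R.T@(T-g)).round(1))
E
python3 st.py 554 60 130
```

```text
t 4.1 ee [532.8  22.8 302.4] grasp [532.7  22.8 241.4] yaw x 170.37 tilt z [-9.e-04 -2.e-04 -1.e+00] q [ 0.021  0.29   1.832 -0.     1.02  -1.382] F [-0.2 -0.4  0.1] M [ 0.01 -0.17  0.05] w 87.7
tool shift mm [-14.9  40.2 111.4]
```

Call:
send_rows --pt "-0.007 0.02 0.02 0 1" --pt "-0.008 0.02 0.02 0 1" --pt "0 0 0.01 0 1" --pt "0 0 0 0 1"

```text
t: 4.5
ee_pos: [553.6, 60.2, 251.0]
orientation: [-0.264, -3.127, 0.001]
ft_force: [-0.0, -0.3, 0.3]
width: 87.7
```

```bash
python3 st.py 554 60 130
python3 - <<'E'
from h import *
from workcell import get_image
for n,b in (("top",(230,400,160,290)),("scene",(260,400,170,310))):
    d=get_image(n); x0,x1,y0,y1=b
    cv2.imwrite(f"pics/{n}1.png",cv2.resize(d["color"][y0:y1,x0:x1],None,fx=4,fy=4,interpolation=cv2.INTER_CUBIC))
E
```

```text
t 4.5 ee [553.6  60.2 251. ] grasp [553.3  60.1 190. ] yaw x 170.36 tilt z [-3.9e-03 -6.0e-04 -1.0e+00] q [ 0.087  0.392  1.819 -0.     0.934 -1.315] F [-0.  -0.3  0.3] M [ 0.05 -0.13  0.07] w 87.7
tool shift mm [-0.9  0.1 60. ]
```

View pics/scene1.png

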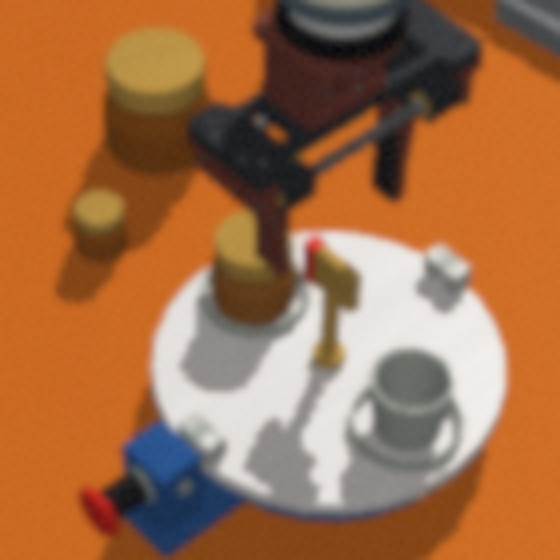

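Scene view: the open fingers (tips near (275,265) and (390,190) in the zoom) sit above and either side of the key at (332,275), with the jaws running across the wing. Descending.

Call:
send_rows --pt "-0.0005 0 0.02 0 1" --pt "0 0 0.02 0 1" --pt "0 0 0.014 0 1" --pt "0 0 0.006 0 1" --pt "0 0 0 0 1"

```text
t: 5.1
ee_pos: [555.1, 60.2, 192.4]
orientation: [-0.264, -3.13, 0.0]
ft_force: [0.4, 0.8, 0.1]
width: 87.8
```

Call:
send_rows --pt "0 0 0 0 -0.3" --pt "0 0 0 0 -0.5" --pt "0 0 0 0 -0.6"

```text
t: 5.4
ee_pos: [555.7, 60.5, 193.4]
orientation: [0.263, 3.129, 0.0]
ft_force: [-0.4, 0.2, 0.6]
width: 67.5
```

```bash
python3 st.py 554 60 130
```

```text
t 5.4 ee [555.7  60.5 193.4] grasp [555.8  60.6 132.4] yaw x 170.39 tilt z [ 1.2e-03  1.0e-04 -1.0e+00] q [ 0.087  0.478  1.849  0.     0.813 -1.316] F [-0.4  0.2  0.6] M [ 0.03 -0.13 -0.02] w 67.5
tool shift mm [ 1.7 -0.8  2.4]
```

Call:
send_rows --pt "0.0015 0 0.001 0 -0.6" --pt "0 0 0 0 -0.7" --pt "0 0 0 0 -0.7"

```text
t: 5.7
ee_pos: [553.8, 60.8, 191.7]
orientation: [-0.263, -3.131, -0.0]
ft_force: [0.2, -0.3, 1.0]
width: 42.8
```

```bash
python3 st.py 554 60 130;python3 st.py 554 60 130
python3 - <<'E'
from h import *
from workcell import get_image
for n,b in (("top",(230,400,160,290)),("scene",(260,400,170,310))):
    d=get_image(n); x0,x1,y0,y1=b
    cv2.imwrite(f"pics/{n}2.png",cv2.resize(d["color"][y0:y1,x0:x1],None,fx=4,fy=4,interpolation=cv2.INTER_CUBIC))
E
```

```text
t 5.7 ee [553.8  60.8 191.7] grasp [553.8  60.8 130.7] yaw x 170.39 tilt z [-0.  0. -1.] q [ 0.088  0.479  1.853  0.     0.809 -1.315] F [ 0.2 -0.3  1. ] M [ 0.01 -0.13 -0.04] w 42.8
tool shift mm [-0.3 -0.7  0.7]
t 5.7 ee [553.8  60.8 191.7] grasp [553.8  60.8 130.7] yaw x 170.39 tilt z [-0.  0. -1.] q [ 0.088  0.479  1.853  0.     0.809 -1.315] F [ 0.2 -0.3  1. ] M [ 0.01 -0.13 -0.04] w 42.8
tool shift mm [-0.3 -0.7  0.7]
```

View pics/scene2.png

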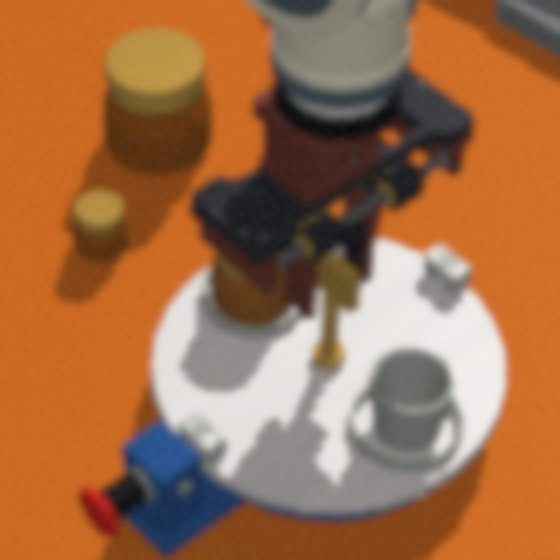

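The closing fingers straddle the wing, with tips at about (305,305) and (362,272) and the key between them. Closing fully.

Call:
send_rows --pt "0 0 0 0 -1" --pt "0 0 0 0 -1" --pt "0 0 0 0 -1" --pt "0 0 0 0 -1" --pt "0 0 0 0 -1"

```text
t: 6.3
ee_pos: [554.1, 62.0, 191.7]
orientation: [0.264, 3.13, 0.003]
ft_force: [1.2, 8.2, -0.3]
width: 10.4
```

Call:
send_rows --pt "0 0 0 0 -1" --pt "0 0 0 0 -1"

```text
t: 6.5
ee_pos: [554.1, 62.0, 191.7]
orientation: [0.263, 3.13, 0.003]
ft_force: [0.2, 8.0, -0.7]
width: 10.0
```

```bash
python3 st.py 554 60 130
```

```text
t 6.5 ee [554.1  62.  191.7] grasp [554.2  62.1 130.7] yaw x 170.38 tilt z [ 8.0e-04  1.9e-03 -1.0e+00] q [ 0.089  0.479  1.853  0.003  0.808 -1.315] F [ 0.2  8.  -0.7] M [ 1.25 -0.16  0.06] w 10.0
tool shift mm [-0.2 -2.1  0.7]
```

Call:
send_rows --pt "0 0.0013 0 0 -1" --pt "0 0 0 0 -1"

```text
t: 6.7
ee_pos: [554.2, 62.2, 191.7]
orientation: [0.263, 3.13, 0.0]
ft_force: [-0.3, 2.1, -0.1]
width: 9.8
```

```bash
python3 st.py 554 62 130
```

```text
t 6.7 ee [554.2  62.2 191.7] grasp [554.2  62.3 130.7] yaw x 170.4 tilt z [ 2.e-04  1.e-04 -1.e+00] q [ 0.09   0.48   1.852  0.     0.809 -1.313] F [-0.3  2.1 -0.1] M [ 0.4  -0.27  0.07] w 9.8
tool shift mm [ 0.1 -0.3  0.7]
```

Call:
send_rows --pt "0 0.0003 0 0.05 -1" --pt "0 0 0 0.1 -1" --pt "0 0 0 0.1 -1" --pt "0 0 0 0.1 -1" --pt "0 0 0 0.05 -1"

```text
t: 7.2
ee_pos: [554.4, 62.8, 191.7]
orientation: [0.886, 3.014, 0.002]
ft_force: [1.7, 5.8, -1.4]
width: 9.7
```

```bash
python3 st.py 554 62 130
```

```text
t 7.2 ee [554.4  62.8 191.7] grasp [554.4  62.9 130.7] yaw x 147.25 tilt z [ 7.e-04  1.e-03 -1.e+00] q [ 9.100e-02  4.800e-01  1.852e+00  1.000e-03  8.090e-01 -9.090e-01] F [ 1.7  5.8 -1.4] M [ 0.82 -0.29  0.12] w 9.7
tool shift mm [-0.1 -1.   0.7]
```

Call:
send_rows --pt "0 0.0009 0 0.1 -1" --pt "0 0 0 0.1 -1" --pt "0 0 0 0.1 -1" --pt "0 0 0 0.1 -1" --pt "0 0 0 0 -1"

```text
t: 7.7
ee_pos: [554.9, 63.4, 191.7]
orientation: [1.463, 2.78, 0.001]
ft_force: [1.8, 4.5, -1.0]
width: 9.8
```

```bash
python3 st.py 554 62 130
```

```text
t 7.7 ee [554.9  63.4 191.7] grasp [555.   63.4 130.7] yaw x 124.47 tilt z [ 7.e-04  7.e-04 -1.e+00] q [ 9.200e-02  4.810e-01  1.851e+00  1.000e-03  8.100e-01 -5.100e-01] F [ 1.8  4.5 -1. ] M [ 0.61 -0.38 -0.06] w 9.8
tool shift mm [-0.6 -1.6  0.7]
```

Call:
send_rows --pt "0.0004 0.0006 0 0.1 -1" --pt "0 0 0 0.1 -1" --pt "0 0 0 0.1 -1" --pt "0 0 0 0.1 -1" --pt "0 0 0 0 -1"

```text
t: 8.2
ee_pos: [555.5, 63.8, 191.7]
orientation: [1.983, 2.436, 0.002]
ft_force: [4.6, 2.1, -3.0]
width: 9.7
```

```bash
python3 st.py 554 62 130
```

```text
t 8.2 ee [555.5  63.8 191.7] grasp [555.6  63.8 130.7] yaw x 101.7 tilt z [ 1.5e-03  2.0e-04 -1.0e+00] q [ 0.093  0.481  1.85   0.     0.809 -0.111] F [ 4.6  2.1 -3. ] M [ 0.33 -0.58 -0.04] w 9.7
tool shift mm [-1.4 -1.9  0.7]
```

Call:
send_rows --pt "0.0002 0.0008 0 0.1 -1" --pt "0 0 0 0.1 -1" --pt "0 0 0 0.1 -1" --pt "0 0 0 0.1 -1" --pt "0 0 0 0 -1"

```text
t: 8.7
ee_pos: [556.3, 63.8, 191.7]
orientation: [2.425, 1.995, 0.002]
ft_force: [4.9, -1.1, -4.2]
width: 10.0
```

```bash
python3 st.py 554 62 130
```

```text
t 8.7 ee [556.3  63.8 191.7] grasp [556.3  63.8 130.7] yaw x 78.88 tilt z [ 1.5e-03 -3.0e-04 -1.0e+00] q [ 9.300e-02  4.820e-01  1.848e+00 -1.000e-03  8.100e-01  2.880e-01] F [ 4.9 -1.1 -4.2] M [-0.06 -0.81 -0.  ] w 10.0
tool shift mm [-2.2 -2.   0.7]
```

Call:
send_rows --pt "-0.0008 0.0008 0 0.1 -1" --pt "0 0 0 0.1 -1" --pt "0 0 0 0.1 -1" --pt "0 0 0 0.1 -1" --pt "0 0 0 0 -1"

```text
t: 9.2
ee_pos: [556.9, 63.4, 191.7]
orientation: [2.774, 1.474, 0.003]
ft_force: [5.3, 1.8, -4.0]
width: 9.9
```

```bash
python3 st.py 557 62 130
```

```text
t 9.2 ee [556.9  63.4 191.7] grasp [557.   63.4 130.7] yaw x 55.98 tilt z [ 1.6e-03  5.0e-04 -1.0e+00] q [0.092 0.483 1.847 0.    0.811 0.686] F [ 5.3  1.8 -4. ] M [ 0.39 -0.78 -0.04] w 9.9
tool shift mm [-1.2  0.8  0.7]
```

Call:
send_rows --pt "0.0 0.0008 0 0.1 -1" --pt "0 0 0 0.1 -1" --pt "0 0 0 0.1 -1" --pt "0 0 0 0.1 -1" --pt "0 0 0 0 -1"

```text
t: 9.7
ee_pos: [557.4, 62.9, 191.7]
orientation: [3.012, 0.894, 0.002]
ft_force: [3.5, 2.8, -4.2]
width: 9.9
```

```bash
python3 st.py 557 62 130
```

```text
t 9.7 ee [557.4  62.9 191.7] grasp [557.5  62.9 130.7] yaw x 33.06 tilt z [ 1.3e-03  3.0e-04 -1.0e+00] q [0.091 0.483 1.845 0.    0.811 1.085] F [ 3.5  2.8 -4.2] M [ 0.28 -0.7  -0.03] w 9.9
tool shift mm [-0.9  0.5  0.7]
```

Call:
send_rows --pt "0.0003 0 0 0.1 -1" --pt "0 0 0 0.1 -1" --pt "0 0 0 0.1 -1" --pt "0 0 0 0.1 -1" --pt "0 0 0 0.1 -1"

```text
t: 10.2
ee_pos: [557.7, 62.2, 191.7]
orientation: [3.138, 0.12, 0.002]
ft_force: [4.0, -3.7, -3.1]
width: 9.9
```

Call:
send_rows --pt "0 0 0 0.1 -1" --pt "0 0 0 0.1 -1" --pt "0 0 0 0.04 -1" --pt "0 0 0 0 -1" --pt "0 0 0 0 -1"

```text
t: 10.7
ee_pos: [557.7, 61.8, 191.7]
orientation: [3.13, -0.251, 0.002]
ft_force: [4.9, -5.4, -3.6]
width: 9.7
```

```bash
python3 st.py 557 62 130
python3 - <<'E'
from h import *
from workcell import get_image
for n,b in (("top",(230,400,160,290)),("scene",(260,400,170,310))):
    d=get_image(n); x0,x1,y0,y1=b
    cv2.imwrite(f"pics/{n}3.png",cv2.resize(d["color"][y0:y1,x0:x1],None,fx=4,fy=4,interpolation=cv2.INTER_CUBIC))
E
```

```text
t 10.7 ee [557.7  61.8 191.7] grasp [557.8  61.7 130.7] yaw x -9.16 tilt z [ 0.0012 -0.0015 -1.    ] q [ 0.09   0.484  1.845 -0.002  0.812  1.822] F [ 4.9 -5.4 -3.6] M [-0.68 -0.75  0.04] w 9.7
tool shift mm [-0.8 -0.1  0.7]
```

View pics/scene3.png

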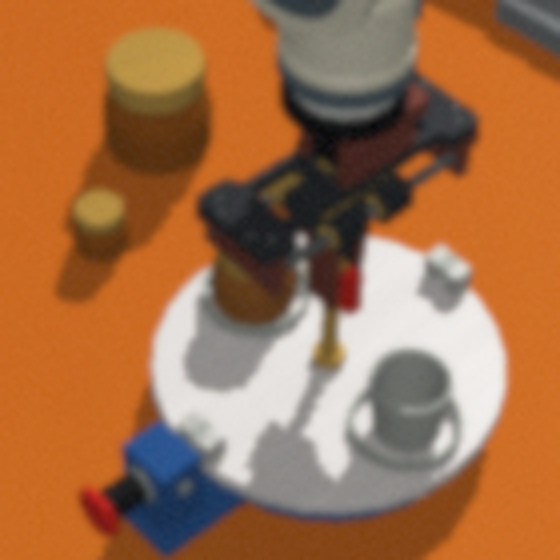

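The red tip now points to the far side at (348,287) in the zoom, and the plate and jar haven't moved. Releasing and rising.

Call:
send_rows --pt "0 0.0007 0 0 -1" --pt "0 0 0 0 -0.6" --pt "0 0 0 0 -0.4" --pt "0 0 0 0 -0.2" --pt "0 0 0 0 0"

```text
t: 11.3
ee_pos: [556.7, 62.2, 191.6]
orientation: [3.131, -0.259, -0.001]
ft_force: [0.4, -0.2, 0.6]
width: 38.3
```

Call:
send_rows --pt "0 0 0 0 0.0" --pt "0 0 -0.01 0 0.0" --pt "0 0 -0.03 0 0" --pt "0 0 -0.04 0 0" --pt "0 0 -0.02 0 0"

```text
t: 11.8
ee_pos: [558.0, 62.3, 295.4]
orientation: [-3.13, 0.26, -0.006]
ft_force: [0.4, 0.0, 0.2]
width: 43.8
```

```bash
python3 st.py 557 62 130
python3 - <<'E'
from h import *
from workcell import get_image
for n,b in (("top",(230,400,160,290)),("scene",(260,400,170,310))):
    d=get_image(n); x0,x1,y0,y1=b; np.savez(f"pics/{n}4.npz",**d)
    cv2.imwrite(f"pics/{n}4.png",cv2.resize(d["color"][y0:y1,x0:x1],None,fx=4,fy=4,interpolation=cv2.INTER_CUBIC))
E
```

```text
t 11.8 ee [558.   62.3 295.4] grasp [558.3  62.4 234.4] yaw x -9.5 tilt z [ 4.e-03  4.e-04 -1.e+00] q [0.09  0.338 1.78  0.    1.019 1.827] F [0.4 0.  0.2] M [ 0.06  0.01 -0.03] w 43.8
tool shift mm [ -1.6   0.7 104.4]
```

View pics/scene4.png

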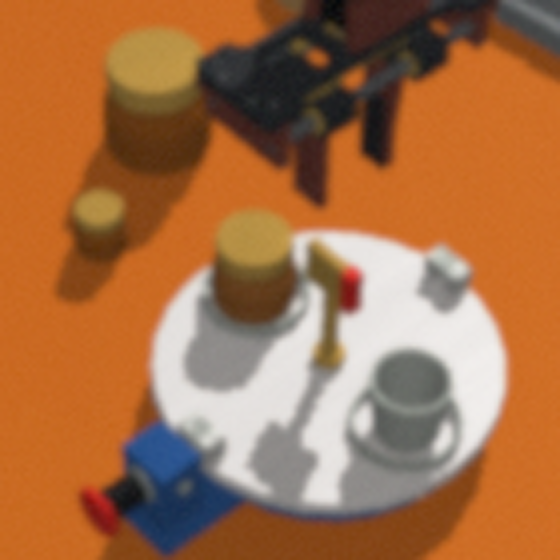

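View pics/top4.png

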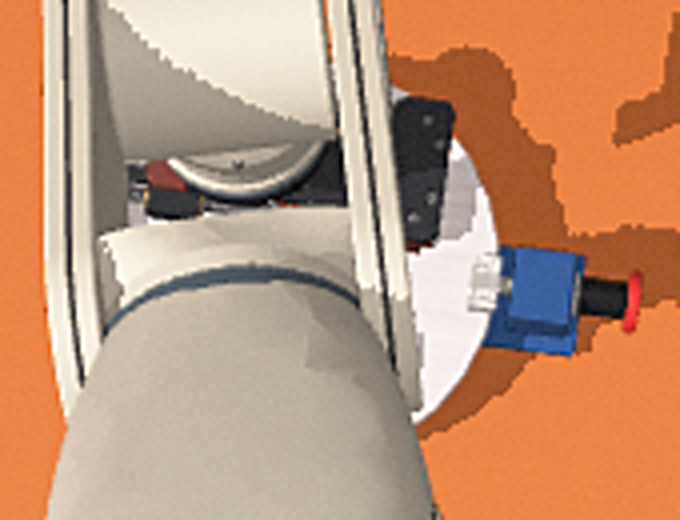

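Key is wound: the wing lies on the same line with its red end now at (350,287), the pin seated and the jar still in its place. Next I turn 90° back and go to the plunger.

Call:
send_rows --pt "0 0 0 -0.14 0" --pt "0 0 0 -0.14 0" --pt "0 0 0 -0.14 0" --pt "0 0 0 -0.14 0" --pt "0 0 0 -0.14 0"

```text
t: 12.4
ee_pos: [556.4, 62.2, 290.5]
orientation: [-3.028, -0.838, 0.003]
ft_force: [-0.2, -0.1, 0.4]
width: 44.0
```

Call:
send_rows --pt "0 0 0 -0.14 0" --pt "0 0 0 -0.14 0" --pt "0 0 0 -0.14 0" --pt "0 0 0 -0.14 0" --pt "0 0 0 -0.14 0"

```text
t: 12.9
ee_pos: [556.4, 62.2, 290.5]
orientation: [-2.556, -1.825, 0.003]
ft_force: [0.0, -0.0, 0.6]
width: 43.9
```

Call:
send_rows --pt "0 0 0 -0.14 0" --pt "0 0 0 -0.036 0.4" --pt "0 0 0 0 0.4"

```text
t: 13.2
ee_pos: [556.4, 62.2, 290.6]
orientation: [-2.392, -2.035, 0.002]
ft_force: [-0.1, 0.4, -0.7]
width: 56.5
```

```bash
python3 st.py 528.4 -116 128
```

```text
t 13.2 ee [556.4  62.2 290.6] grasp [556.3  62.2 229.6] yaw x 80.8 tilt z [-1.9e-03 -2.0e-04 -1.0e+00] q [ 0.09   0.344  1.785 -0.     1.015  0.251] F [-0.1  0.4 -0.7] M [-0.   -0.02  0.02] w 56.5
tool shift mm [-180.3    1.1  101.7]
```

Call:
send_rows --pt "-0.03 0.001 0 0 0.4" --pt "-0.04 0 0.01 0 0.4" --pt "-0.04 0 0.03 0 0.4" --pt "-0.04 0 0.03 0 0.4" --pt "-0.03 0 0.02 0 0.4"

```text
t: 13.7
ee_pos: [527.6, -117.3, 199.5]
orientation: [-2.393, -2.032, 0.002]
ft_force: [0.1, 0.4, -0.5]
width: 61.4
```

Call:
send_rows --pt "0 0 0.01 0 0.4" --pt "0 0 0 0 0.4"

```text
t: 13.9
ee_pos: [528.1, -115.7, 189.9]
orientation: [-2.393, -2.03, 0.003]
ft_force: [-0.5, 0.8, 0.1]
width: 61.5
```

```bash
python3 st.py 528.4 -116 48
python3 - <<'E'
from h import *
from workcell import get_image
for n,b in (("top",(300,440,170,290)),("scene",(220,380,220,340))):
    d=get_image(n); x0,x1,y0,y1=b; np.savez(f"pics/{n}5.npz",**d)
    cv2.imwrite(f"pics/{n}5.png",cv2.resize(d["color"][y0:y1,x0:x1],None,fx=5,fy=5,interpolation=cv2.INTER_CUBIC))
E
```

```text
t 13.9 ee [ 528.1 -115.7  189.9] grasp [ 527.9 -115.7  128.9] yaw x 80.62 tilt z [-0.0034  0.0011 -1.    ] q [-0.238  0.463  1.889  0.     0.793 -0.074] F [-0.5  0.8  0.1] M [-0.04 -0.06  0.03] w 61.5
tool shift mm [-0.3  0.9 80.9]
```

View pics/scene5.png

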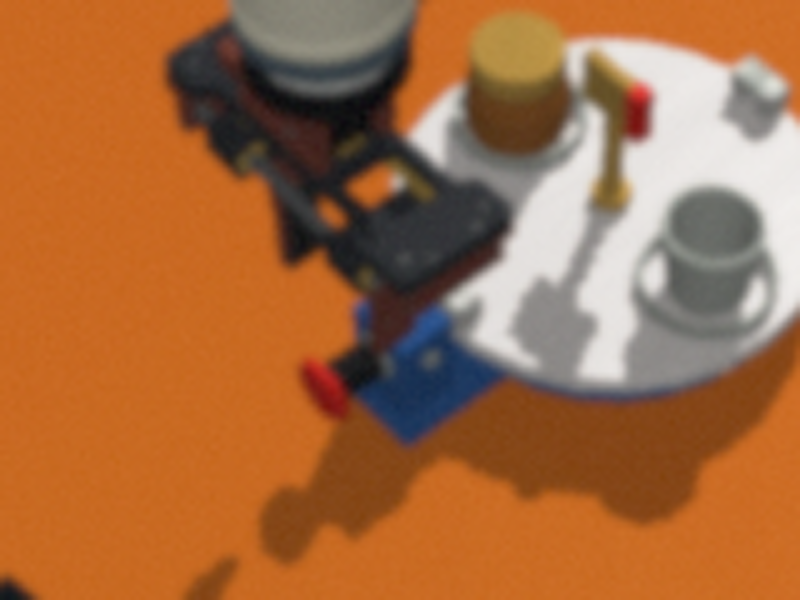

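View pics/top5.png

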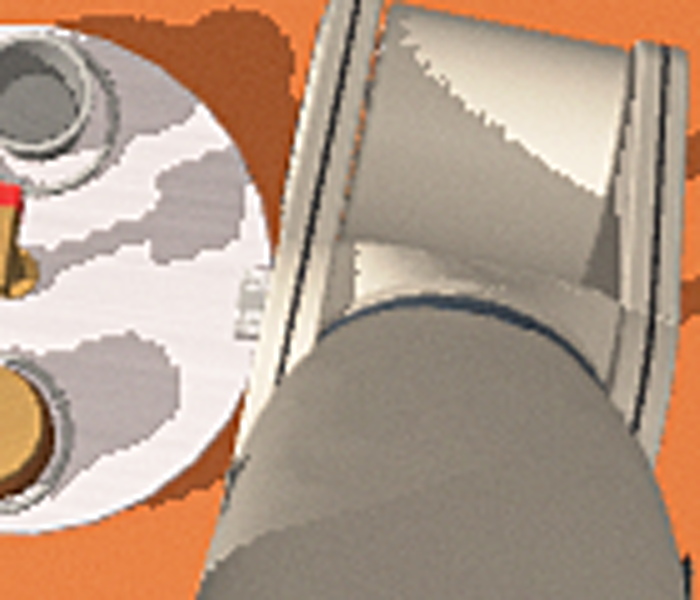

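Fingers straddle the waist line, with the near finger at about (385,330) just beside the knob in the zoomed scene view. Descending in stages.

Call:
send_rows --pt "-0.001 0.0005 0.02 0 0.4" --pt "0 0 0.02 0 0.4" --pt "0 0 0.015 0 0.4" --pt "0 0 0 0 0.4"

```text
t: 14.4
ee_pos: [529.0, -115.6, 135.7]
orientation: [-2.39, -2.036, 0.002]
ft_force: [-0.1, -1.0, 0.5]
width: 61.6
```

```bash
python3 st.py 528.2 -117 48
python3 - <<'E'
from h import *
from workcell import get_image
for n,b in (("scene",(240,360,240,330)),):
    d=get_image(n); x0,x1,y0,y1=b; np.savez(f"pics/{n}6.npz",**d)
    cv2.imwrite(f"pics/{n}6.png",cv2.resize(d["color"][y0:y1,x0:x1],None,fx=6,fy=6,interpolation=cv2.INTER_CUBIC))
E
```

```text
t 14.4 ee [ 529.  -115.6  135.7] grasp [ 528.9 -115.5   74.7] yaw x 80.85 tilt z [-2.2e-03  6.0e-04 -1.0e+00] q [-0.237  0.555  1.905  0.     0.683 -0.077] F [-0.1 -1.   0.5] M [-0.05 -0.07 -0.02] w 61.6
tool shift mm [-1.6 -0.4 26.7]
```

View pics/scene6.png

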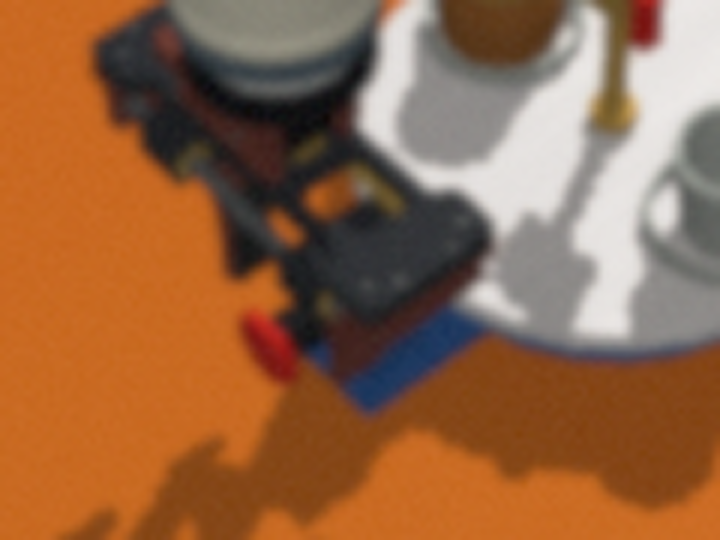

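Call:
send_rows --pt "-0.001 0 0.015 0 0.4" --pt "0 0 0.011 0 0.4" --pt "0 0 0 0 0.4"

```text
t: 14.75
ee_pos: [528.5, -117.5, 109.3]
orientation: [-2.392, -2.034, 0.002]
ft_force: [0.9, -1.1, 0.6]
width: 61.5
```

```bash
python3 st.py 528.2 -117 48
```

```text
t 14.75 ee [ 528.5 -117.5  109.3] grasp [ 528.4 -117.5   48.3] yaw x 80.77 tilt z [-2.3e-03  6.0e-04 -1.0e+00] q [-0.241  0.602  1.91   0.     0.632 -0.08 ] F [ 0.9 -1.1  0.6] M [-0.05 -0.04  0.  ] w 61.5
tool shift mm [ 0.4 -0.3  0.3]
```

No contact force. Closing on the waist.

Call:
send_rows --pt "0 0 0 0 -1" --pt "0 0 0 0 -1" --pt "0 0 0 0 -1" --pt "0 0 0 0 -1" --pt "0 0 0 0 -1"

```text
t: 15.25
ee_pos: [529.4, -117.7, 110.9]
orientation: [2.393, 2.035, 0.0]
ft_force: [-5.7, 0.7, 0.5]
width: 25.1
```

Call:
send_rows --pt "0 0 0 0 -1" --pt "0 0 0 0 -1"

```text
t: 15.45
ee_pos: [528.1, -117.5, 110.7]
orientation: [-2.391, -2.034, 0.003]
ft_force: [-3.8, -0.4, 4.7]
width: 21.6
```

```bash
python3 st.py 528.2 -117 48
```

```text
t 15.45 ee [ 528.1 -117.5  110.7] grasp [ 527.9 -117.5   49.7] yaw x 80.79 tilt z [-3.e-03  5.e-04 -1.e+00] q [-0.241  0.599  1.91  -0.     0.635 -0.08 ] F [-3.8 -0.4  4.7] M [0.01 0.84 0.05] w 21.6
tool shift mm [0.5 0.3 1.7]
```

Call:
send_rows --pt "-0.002 -0.0005 0.0005 0 -1" --pt "-0.004 0 0 0 -1" --pt "-0.004 0 0 0 -1" --pt "-0.004 0 0 0 -1" --pt "-0.004 0 0 0 -1"

```text
t: 15.95
ee_pos: [525.3, -134.0, 110.6]
orientation: [-2.391, -2.033, -0.0]
ft_force: [-1.0, 11.7, 8.3]
width: 21.0
```

Call:
send_rows --pt "-0.003 0 0 0 -1" --pt "-0.002 0 0 0 -1" --pt "-0.001 0 0 0 -1"

```text
t: 16.25
ee_pos: [524.4, -139.6, 110.6]
orientation: [-2.391, -2.033, -0.001]
ft_force: [0.5, 14.5, 7.4]
width: 21.4
```

```bash
python3 st.py 528.2 -117 48
```

```text
t 16.25 ee [ 524.4 -139.6  110.6] grasp [ 524.3 -139.4   49.6] yaw x 80.74 tilt z [-0.0017  0.0026 -1.    ] q [-0.283  0.601  1.907  0.003  0.636 -0.124] F [ 0.5 14.5  7.4] M [2.59 0.14 0.06] w 21.4
tool shift mm [22.8  0.2  1.6]
```

Call:
send_rows --pt "-0.001 0 0 0 -1" --pt "-0.001 0 0 0 -1" --pt "0 0 0 0 -1"

```text
t: 16.55
ee_pos: [524.4, -139.9, 110.5]
orientation: [-2.391, -2.031, -0.003]
ft_force: [2.5, 24.6, 8.1]
width: 21.5
```

```bash
python3 st.py 528.2 -117 48
python3 - <<'E'
from h import *
from workcell import get_image
for n,b in (("scene",(240,400,210,330)),):
    d=get_image(n); x0,x1,y0,y1=b; np.savez(f"pics/{n}7.npz",**d)
    cv2.imwrite(f"pics/{n}7.png",cv2.resize(d["color"][y0:y1,x0:x1],None,fx=5,fy=5,interpolation=cv2.INTER_CUBIC))
E
```

```text
t 16.55 ee [ 524.4 -139.9  110.5] grasp [ 524.3 -139.6   49.5] yaw x 80.7 tilt z [-0.0015  0.0047 -1.    ] q [-0.284  0.601  1.907  0.007  0.637 -0.128] F [ 2.5 24.6  8.1] M [ 3.92 -0.21  0.09] w 21.5
tool shift mm [22.9  0.2  1.6]
```

View pics/scene7.png

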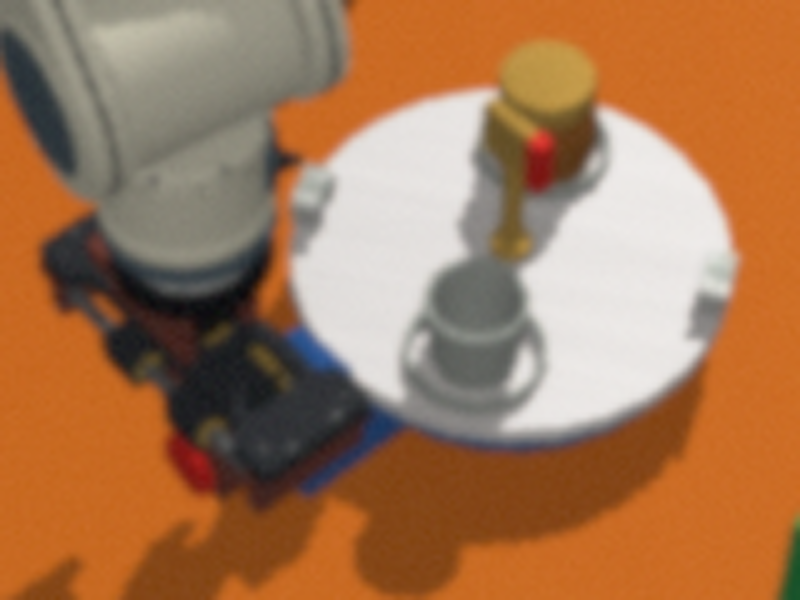

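The knob is back against its stop: the force rose while its position stayed put, and the plate is already turning, with the jar at (548,100). Holding.

Call:
send_rows --pt "0 0 0 0 -1" --pt "0 0 0 0 -1" --pt "0 0 0 0 -1" --pt "0 0 0 0 -1" --pt "0 0 0 0 -1"

```text
t: 17.1
ee_pos: [524.4, -139.9, 110.5]
orientation: [-2.391, -2.031, -0.003]
ft_force: [1.6, 23.5, 8.3]
width: 21.2
```

Call:
send_rows --pt "0 0 0 0 -1" --pt "0 0 0 0 -1" --pt "0 0 0 0 -1" --pt "0 0 0 0 -1" --pt "0 0 0 0 -1"

```text
t: 17.6
ee_pos: [524.3, -139.9, 110.5]
orientation: [-2.391, -2.031, -0.003]
ft_force: [1.9, 23.8, 8.3]
width: 21.5
```

Call:
send_rows --pt "0 0 0 0 -1" --pt "0 0 0 0 -1" --pt "0 0 0 0 -1" --pt "0 0 0 0 -1" --pt "0 0 0 0 -1"

```text
t: 18.1
ee_pos: [524.3, -139.9, 110.5]
orientation: [-2.39, -2.032, -0.003]
ft_force: [1.2, 24.4, 8.2]
width: 21.1
```

Call:
send_rows --pt "0 0 0 0 -1" --pt "0 0 0 0 -1" --pt "0 0 0 0 -1" --pt "0 0 0 0 -1" --pt "0 0 0 0 -1"

```text
t: 18.6
ee_pos: [524.4, -139.9, 110.5]
orientation: [-2.39, -2.032, -0.003]
ft_force: [1.7, 23.0, 7.9]
width: 21.2
```

Call:
send_rows --pt "0 0 0 0 -1" --pt "0 0 0 0 -1" --pt "0 0 0 0 -1" --pt "0 0 0 0 -1" --pt "0 0 0 0 -1"

```text
t: 19.1
ee_pos: [524.4, -139.9, 110.5]
orientation: [-2.39, -2.032, -0.003]
ft_force: [0.6, 23.8, 9.4]
width: 21.3
```

Call:
send_rows --pt "0 0 0 0 -1" --pt "0 0 0 0 -1" --pt "0 0 0 0 -1" --pt "0 0 0 0 -1" --pt "0 0 0 0 -1"

```text
t: 19.6
ee_pos: [524.3, -139.9, 110.5]
orientation: [-2.39, -2.031, -0.003]
ft_force: [2.0, 23.8, 8.1]
width: 21.7
```

Call:
send_rows --pt "0 0 0 0 -1" --pt "0 0 0 0 -1" --pt "0 0 0 0 -1" --pt "0 0 0 0 -1" --pt "0 0 0 0 -1"

```text
t: 20.1
ee_pos: [524.3, -139.9, 110.5]
orientation: [-2.39, -2.031, -0.003]
ft_force: [1.8, 24.2, 7.8]
width: 21.6
```

Call:
send_rows --pt "0 0 0 0 -1" --pt "0 0 0 0 -1" --pt "0 0 0 0 -1" --pt "0 0 0 0 -1" --pt "0 0 0 0 -1"

```text
t: 20.6
ee_pos: [524.4, -139.9, 110.5]
orientation: [-2.39, -2.032, -0.003]
ft_force: [1.9, 24.4, 7.4]
width: 21.3
```

Call:
send_rows --pt "0 0 0 0 -1" --pt "0 0 0 0 -1" --pt "0 0 0 0 -1" --pt "0 0 0 0 -1" --pt "0 0 0 0 -1"

```text
t: 21.1
ee_pos: [524.3, -139.9, 110.5]
orientation: [-2.39, -2.031, -0.003]
ft_force: [0.5, 23.9, 7.5]
width: 21.7
```

Call:
send_rows --pt "0 0 0 0 -1" --pt "0 0 0 0 -1" --pt "0 0 0 0 -1" --pt "0 0 0 0 -1" --pt "0 0 0 0 -1"

```text
t: 21.6
ee_pos: [524.3, -139.9, 110.5]
orientation: [-2.391, -2.031, -0.003]
ft_force: [1.9, 24.2, 7.7]
width: 21.1
```

Call:
send_rows --pt "0 0 0 0 -1" --pt "0 0 0 0 -1" --pt "0 0 0 0 -1" --pt "0 0 0 0 -1" --pt "0 0 0 0 -1"

```text
t: 22.1
ee_pos: [524.3, -139.9, 110.5]
orientation: [-2.39, -2.032, -0.003]
ft_force: [1.5, 24.8, 8.2]
width: 21.5
```

```bash
cat > look.py <<'E'
import sys
from h import *
from workcell import get_image
k=sys.argv[1]
for n,b in (("top",(235,395,165,285)),("scene",(240,400,210,330))):
    d=get_image(n); x0,x1,y0,y1=b; np.savez(f"pics/{n}{k}.npz",**d)
    cv2.imwrite(f"pics/{n}{k}.png",cv2.resize(d["color"][y0:y1,x0:x1],None,fx=5,fy=5,interpolation=cv2.INTER_CUBIC))
    cv2.imwrite(f"pics/{n}{k}f.png",d["color"])
E
python3 st.py 528.2 -117 48; python3 look.py 8
```

```text
t 22.1 ee [ 524.3 -139.9  110.5] grasp [ 524.2 -139.6   49.5] yaw x 80.72 tilt z [-0.0016  0.0045 -1.    ] q [-0.284  0.601  1.907  0.007  0.637 -0.128] F [ 1.5 24.8  8.2] M [ 3.84 -0.16  0.  ] w 21.5
tool shift mm [22.9  0.3  1.6]
```

View pics/scene8.png

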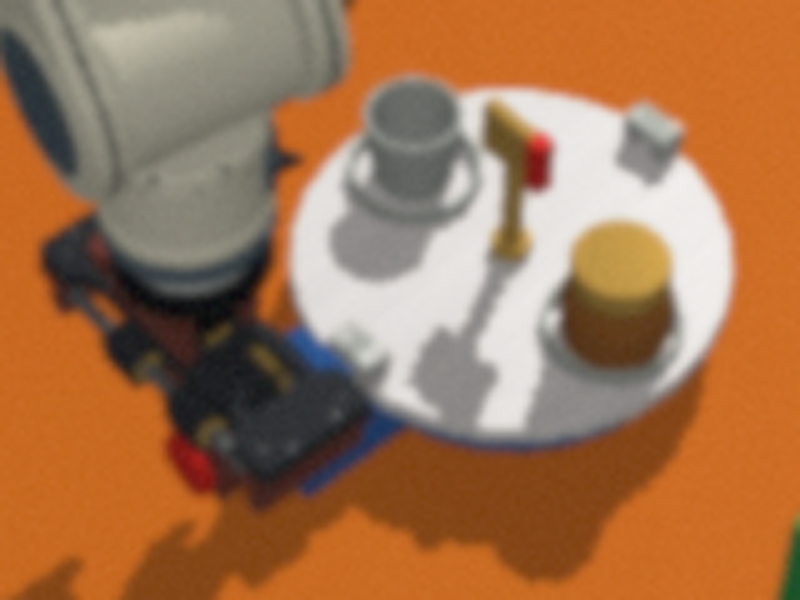

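View pics/top8.png

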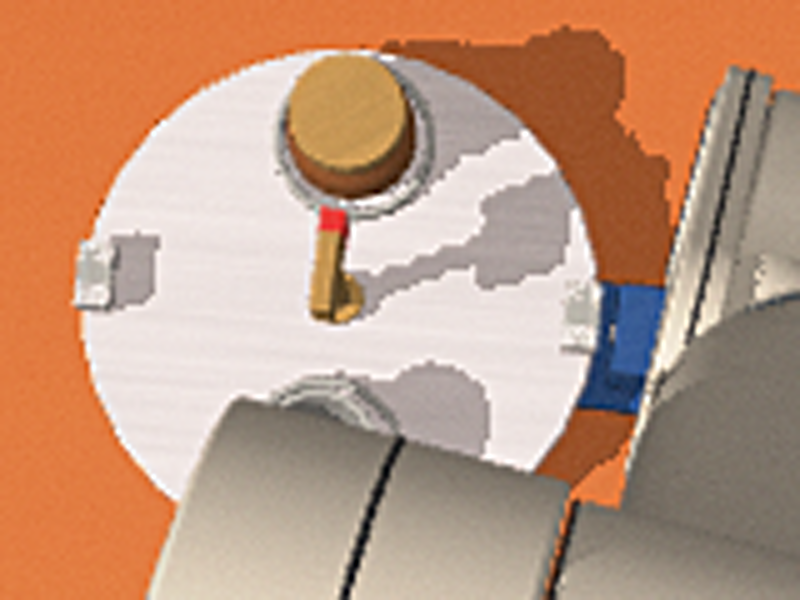

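The jar has reached the far side and stands upright in its ring: lid at (350,112) in the top zoom and (620,262) in the scene zoom. Waiting another second to check that it's at rest and that the lugs line up.

Call:
send_rows --pt "0 0 0 0 -1" --pt "0 0 0 0 -1" --pt "0 0 0 0 -1" --pt "0 0 0 0 -1" --pt "0 0 0 0 -1"

```text
t: 22.7
ee_pos: [524.4, -139.9, 110.5]
orientation: [-2.39, -2.032, -0.003]
ft_force: [1.6, 24.0, 7.2]
width: 21.1
```

Call:
send_rows --pt "0 0 0 0 -1" --pt "0 0 0 0 -1" --pt "0 0 0 0 -1" --pt "0 0 0 0 -1" --pt "0 0 0 0 -1"

```text
t: 23.2
ee_pos: [524.4, -139.9, 110.5]
orientation: [-2.391, -2.031, -0.003]
ft_force: [1.0, 24.4, 7.9]
width: 21.1
```

```bash
python3 st.py 528.2 -117 48; python3 look.py 9
python3 - <<'E'
from h import *
for n,b in (("top",(250,359,165,245)),("scene",(295,390,222,305))):
    a,c,o=[np.load(f"pics/{n}{k}.npz")["color"].astype(int) for k in (8,9,0)]; x0,x1,y0,y1=b
    print(n,"8-9 diff",(np.abs(a-c).max(2)>40)[y0:y1,x0:x1].sum())
    dd=(np.abs(c-o).max(2)>60); print("changed vs start",dd.sum())
    cv2.imwrite(f"pics/{n}diff.png",dd.astype(np.uint8)*255)
    d=np.load(f"pics/{n}9.npz"); H,S,V=cv2.split(cv2.cvtColor(d["color"],cv2.COLOR_BGR2HSV))
    m=((H>14)&(H<26)&(S>100)&(V>130)).astype(np.uint8); r=np.zeros_like(m)
    (x0,x1,y0,y1)=(290,320,172,206) if n=="top" else (350,378,250,272); r[y0:y1,x0:x1]=m[y0:y1,x0:x1]
    cs=max(cv2.findContours(r,0,1)[0],key=cv2.contourArea); Q=ray(d,cs[:,0],102)[:,:2].astype(np.float32); print("lid",cv2.minEnclosingCircle(Q))
E
```

```text
t 23.2 ee [ 524.4 -139.9  110.5] grasp [ 524.3 -139.6   49.5] yaw x 80.71 tilt z [-0.0016  0.0046 -1.    ] q [-0.284  0.601  1.907  0.007  0.637 -0.128] F [ 1.  24.4  7.9] M [ 3.95 -0.23  0.08] w 21.1
tool shift mm [22.9  0.2  1.6]
top 8-9 diff 0
changed vs start 70447
lid ((628.9846801757812, 52.372901916503906), 26.60342788696289)
scene 8-9 diff 0
changed vs start 26426
lid ((633.6158447265625, 51.125144958496094), 25.142372131347656)
```

View pics/top9f.png

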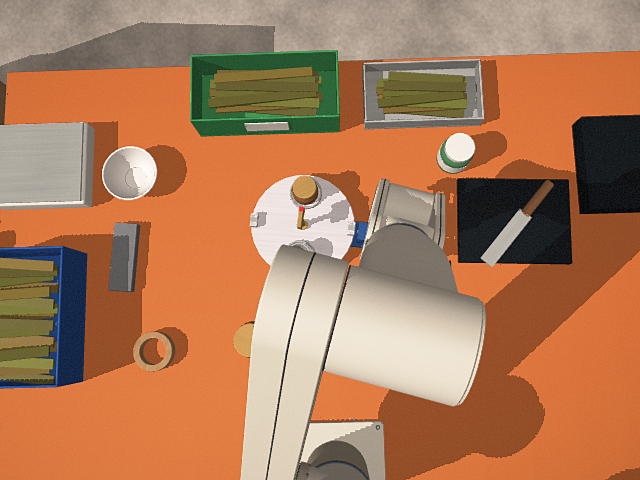

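View pics/scene9f.png

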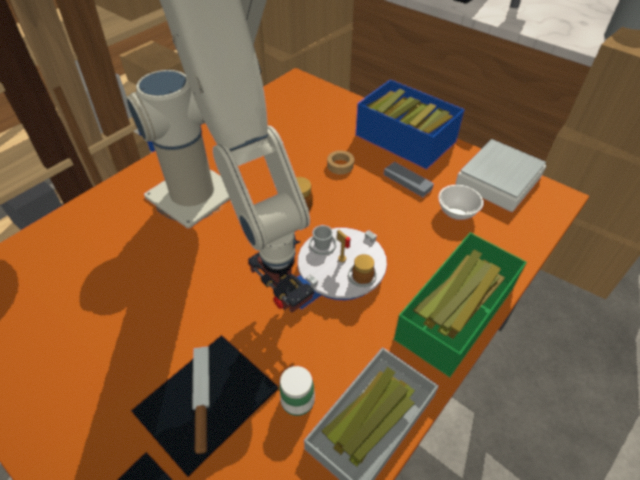

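```bash
python3 -c "
from workcell import ctrl
print(ctrl.close_job())"
```

```text
the job is handed in; nothing more can be done
None
```

The key is wound half a turn and the amber jar now stands upright and at rest on the far side. The gripper is still holding the plunger fully back. I handed the job in at about 23 s of the 72 s allowed.

- **Winding:** I gripped the key and turned it clockwise by about 179.6° on the measured tool angle, with the pin still seated. After I let go, the red end of the wing pointed to the far side, and the plate and jar had not moved.
- **Plunger:** I gripped the black waist (measured 21–22 mm wide, 22 mm expected) and pulled it back about 22 mm. Pulling 2 mm further raised the force from 14.5 to 24 N with almost no movement, so it is on its stop. The force then stayed at about 24 N through the whole turn.
- **Final check:** Two pictures 1 s apart show no change at the turntable. The lid centre is at about (629–634, 52), 75–78 mm beyond the axis, and both lugs are back in line with the plunger.
- **Other things on the table:** The knife, whetstone, bowl, green jar and tape roll look the same as at the start. The larger amber jar is mostly hidden by the arm in the last pictures and the small one completely, so I did not see those two clearly at the end. The arm did not go near them at table height.
- **Disagreement:** My first camera estimate of the turning axis was off by about 4 mm. The two cameras differed by up to 5 mm, and I corrected it from the contact forces while winding. Side forces during winding stayed under 9 N.

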